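# Strike the casting form and set the plaster bar out to dry

## Task

The plaster bar in the wooden casting form has set, so strike the form: with the spanner (not with the gripper itself) turn both square-headed clamp screws a quarter turn anticlockwise so that their fingers swing clear of the side boards, then push or slide both side boards right back against the screws, leaving the bar lying where it was cast. Then lift the bar out and set it down gently on the drying rack, in the middle and square across both battens. Leave the spanner lying flat on the bench top, the side boards standing pushed back on the form, and the other things on the bench where they are.

Things in the scene. Friction and masses are not known exactly. Their poses are not given: they have to be found in the camera images.
- form: wooden casting form, fixed: plywood base board 240 (x) x 300 (y) x 18 mm; the cast bar lies on it along x, between two end blocks (26 x 36 mm, tops 58 mm above the bench, centred at x = +-95.5 mm) and two loose side boards. Origin: centre of its underside, on the bench top (z = 0); x along the bar, y across, towards the left clamp screw
- screw_left (a joint): captive clamp screw at y = +119 mm of the form; vertical axis. Carries a steel finger (21 to 32 mm above the bench, tip 52 mm from the axis) that turns with it. 0: finger points at the side board and locks it, head's flats along the form's x and y. Grows anticlockwise from above; 1.57: board free. Starts within 0.15 of 0; stops -0.2 and 1.65; stiff (0.45 N m), stays where left
- screw_right (a joint): the same at x = 0, y = -119 mm of the form; also grows anticlockwise from above, same stops and stiffness
- screw_left_head (a point): point on the left screw's axis, 52 mm above the bench. Square steel head, 26 mm across flats: upright flats from 35 to 52 mm above the bench, bevelled above to 21 mm across at the top (56 mm). Under it a round collar, 35 mm diameter. Turns with the screw
- screw_right_head (a point): the same point of the right clamp screw
- board_left: loose L-shaped wooden side board left of the bar, 204 mm long, 0.3 kg: wall 18 mm thick, 46 mm high (top 64 mm above the bench, 18 mm above the bar) and outside it a foot reaching 48 mm from the wall's inner face. Origin: middle of the inner face's lower edge; x along it, y outwards. Starts at y = 18.5 mm of the form; slides about 36 mm outwards until the foot meets the turned screw
- board_right: the same on the right of the bar, turned half round; starts at y = -18.5 mm of the form and travels to about y = -55 mm
- cast: plaster bar, 35 mm wide (its x), 160 mm long (its y), 28 mm high, about 0.2 kg. Origin: centre of its underside. In the form its y lies along the form's x, with the side boards 1 mm from it on both sides
- spanner: open-ended steel spanner lying flat, 12 mm thick, 164 mm long, about 0.17 kg. Origin: underside of the handle, at the place to grip; x along the handle towards the jaw, z up. Handle 18 mm wide, straight from 45 mm behind to 38 mm ahead of the origin, ending in a round eye 70 mm behind it
- spanner_jaw (a point): centre of the spanner's jaw, at its underside, 78 mm ahead of spanner, same axes. The jaw gap is 31 mm wide, open to the front (+x), above and below; the prongs reach 16 mm past this point, the gap's back lies 18 mm behind it; the jaw's head is 55 mm wide outside
- rack: drying rack fixed to the bench: two wooden battens (22 mm wide, 130 mm long, along y) at x = +-50 mm, on two thin cross strips; 130 x 130 mm, tops of the battens 30 mm above the bench. Origin: centre of its underside. The bar must lie along the rack's x
- rack_top (a point): centre of the rack, level with the tops of the battens (30 mm above the bench)
- lemon: bystander: lemon-shaped plaster cast, 44 x 69 x 39 mm
- clay: bystander: brown lump of clay, 60 x 60 x 46 mm
- cup: bystander: plastic cup, 73 mm wide, 88 mm tall, standing
- pod: bystander: pod-shaped plaster cast, 38 x 92 x 33 mm

How it is judged:
On the way, in this order (a step that is already met when the one before it is completed fails the run):
1. the spanner is turning a clamp screw (it bears on the screw with over 0.5 N, the screw between 0.3 and 1.25 rad) (((contact force between spanner and screw_left above 0.5 N and value of joint screw_left between 0.3 and 1.25 rad) or (contact force between spanner and screw_right above 0.5 N and value of joint screw_right between 0.3 and 1.25 rad))), for 0.05 s.
2. both clamp screws are turned at least 1.25 rad anticlockwise while both side boards still stand against the bar (within 6 mm) (value of joint each of screw_left, screw_right above 1.25 rad and y of board_left in the frame of form below 0.0245 m and y of board_right in the frame of form above -0.0245 m), for 0.1 s.
3. both side boards are pushed at least 25 mm back, with the bar still lying in the form (y of board_left in the frame of form above 0.0435 m and y of board_right in the frame of form below -0.0435 m and height (world z) of cast below 0.024 m and horizontal distance between cast and form below 0.02 m), for 0.1 s.
At the end, for the whole second after the job is handed in: bar at rest on both battens, middle within 20 mm of the rack's, along the rack's x within 0.15 rad; both screws over 1.25 rad; both side boards upright on the form, at least 25 mm back from the start; spanner flat on the bench top (both ends within 6 mm) (horizontal distance between cast and rack_top below 0.02 m and z of cast in the frame of rack_top between -0.004 and 0.004 m and angle between the y axis of cast and the x axis of rack, either way round below 0.15 rad and angle between each of cast, board_left, board_right, spanner's own z axis and vertical below 0.08 rad and linear speed of each of cast, spanner below 0.02 m/s and value of joint each of screw_left, screw_right above 1.25 rad and y of board_left in the frame of form above 0.0435 m and y of board_right in the frame of form below -0.0435 m and z of board_left in the frame of form between 0.013 and 0.023 m and z of board_right in the frame of form between 0.013 and 0.023 m and height (world z) of each of spanner, spanner_jaw below 0.006 m); the robot touches nothing.
It fails at once if the gripper's fingers press on a clamp screw with over 4 N (contact force between the fingers and screw_left above 4 N or contact force between the fingers and screw_right above 4 N).
It fails at once if the bar is dropped (it moves at over 0.4 m/s with no finger on it) (linear speed of cast above 0.4 m/s and contact force between the fingers and cast below 0.2 N).
It fails at once if the bar is pressed hard on the rack (over 45 N) (contact force between cast and rack above 45 N).
It fails at once if the bar is tipped more than 0.5 rad (angle between cast's own z axis and vertical above 0.5 rad).
It fails at once if a bystander is moved more than 40 mm (distance of any of lemon, clay, cup, pod from where it was at the start of the episode above 0.04 m).
It also fails if it takes over 72 s, if anything falls off the work surface, if the arm or the gripper's body presses on something with over 40 N, if the wrist force passes 120 N, or if a joint passes its speed limit or range.

## Robot

A 6-joint arm with a two-finger parallel gripper is mounted at the origin on a cart in front of the work surface, level with it; the furniture and walls round the work are solid. World frame = base frame: x ahead of the robot, y to its left, z up, the work surface at z = 0. Lengths are in m, angles in rad, forces in N, time in s.
With the tool pointing down it reaches from about 0.3 to 0.875 m from the base axis. Payload 6.4 kg.
Tool frame: the origin (TCP) lies at the very end of the fingers, on their centre line; the grasp point (between the pads) lies 19 mm behind it; z points along the fingers, y is the line along which they close (so a half turn about z gives the same grasp; the last joint's range is limited). The gripper opens to 85 mm and grips with 20 to 120 N. Pads are 22 mm wide; open, the fingers measure 114 mm over their backs; the gripper's body (76 mm by 85 mm) begins 54 mm behind the grasp point. The pads swing forward as they close: fully open they stand 13 mm farther back than shut.
Start: joints at [-1.352, 0.181, 1.607, -0, 1.354, -0.206], TCP at [0.237, -0.524, 0.231] pointing down, gripper open.
Joint ranges: [-2.99, 2.99], [-0.89, 2.07], [0.3, 2.58], [-1.14, 4.28], [0, 2.63], [-3.12, 3.12]. Speed limits (rad/s): [2.57, 2.57, 3.01, 3.14, 3.14, 3.14].

## Interface

Orientations are given as a unit quaternion [w, x, y, z].
In Python, from bench import ctrl gives the robot as it stands.
- The arm moves only by the tool jog_arm, called after "Call:" as name(argument=value, ...), one argument or row to a line, values as JSON. Schema: {"type":"object","properties":{"deltas":{"type":"array","items":{"type":"array","items":{"type":"array","items":{"type":"number"},"minItems":7,"maxItems":7},"minItems":1,"maxItems":10},"minItems":1,"maxItems":1},"only":{"type":"string"},"quiet":{"type":"boolean"},"lines":{"type":"string"}},"required":["deltas"],"additionalProperties":false}. deltas is a list that holds a single list of rows (three levels of brackets), with 1 to 10 rows, each of 7 numbers: dx, dy, dz in units of 5 mm, then a rotation vector rx, ry, rz in units of 0.2 rad, then the opening from 0.0 (shut) to 1.0 (fully open); each row is the pose to reach, as a shift and turn from the pose commanded when the call began, along the tool's axes at that moment; what a row does not reach only later rows make up. A row lasts 1/8 s, in which the tool goes at most 0.0625 m and 0.188 rad, less where a joint would pass 70% of its speed; a pose out of reach is approached as far as the arm can. The fingers move at their own pace and stop on an object; the grip force is fixed at half the most. Time passes only in rows, so rows that do not move let the fingers close. The tool returns the time, the measured TCP pose, the force, the opening and the grip force at its end. only (a regular expression) keeps the lines of the reply that match it, lines (a string "A,B") keeps lines A to B, and quiet returns only ok. Input that does not fit is refused with a message, and nothing moves.
- ctrl.get_obs(): the state, without advancing time (a new reading comes with each control period).
- ctrl.camera(name): name is "scene" or "top" or "wrist"; returns the picture (480x640x3 uint8, blue, green, red); there is no depth.
- ctrl.camera_params(name): a dict with "fovy" (degrees; the focal length in pixels is half the picture's height over the tangent of half this angle, whatever the lens; pixels are square), "cx", "cy" (the principal point, pixels), "view" (4x4, takes a point from world to camera coordinates). Camera axes: x right, y up, looking along -z (the intrinsics and any distortion apply to the point x, -y, -z); pixel columns grow to the right and rows downward; lengths in m; the calibration is good to about 2 mm. A picture is of the moment at which its call begins: read the wrist's pose just before it. camera_params takes no time and is no camera call; for the wrist camera it gives the pose at the moment of the call.
- ctrl.hand_in(): hands the job in; it is judged then, once.
The state is a dict: "time_s": time; "q": joint angles; "dq": joint speeds; "joint_efforts": joint torques, N m; "eef_pos": TCP position; "eef_rot": TCP orientation; "wrist_force": force on the tool from outside, world axes, zero at the start; "torque": the same for the moment, N m; "opening": opening from 0.0 (shut) to 1.0 (fully open); "grasp_force": force on a finger pad.
Only numpy, scipy, OpenCV 4.12 (cv2) and the standard library are available. Lean on these libraries where they do the work, as an engineer would, in place of code of your own. Each camera call takes 0.05 s, during which the arm holds its last target. There are 200 camera calls.

## Working session

There is one attempt and no reset: what is moved stays moved. The work goes in short steps, Python scripts to look and compute and a tool call to move; the robot and the scene stay as the last step left them, time stands still between calls to the robot, and variables do not carry over. Pictures are saved under pics/ and viewed, at most 10 in all, crops included, and the job is handed in when it is done.

```bash
ls; mkdir -p pics; cat > h.py <<'E'
import numpy as np, cv2
from bench import ctrl
def snap(n,f):
    p=ctrl.camera_params(n); im=ctrl.camera(n); cv2.imwrite('pics/'+f,im); return im,p
E
python3 - <<'E'
from h import *
for n in("scene","top"):
    im,p=snap(n,n+'0.png'); print(n,{k:(np.round(v,4).tolist() if k=='view' else v) for k,v in p.items()})
    np.save('pics/'+n+'.npy',p['view'])
o=ctrl.get_obs(); print(o)
E
```

```text
bench.py
pics
scene {'fovy': 42.1968087622895, 'cx': 323.6873920848505, 'cy': 239.91259747527468, 'view': [[0.589, -0.808, -0.0107, -0.3291], [0.6124, 0.4376, 0.6584, -0.3613], [-0.5273, -0.3944, 0.7526, -1.468], [0.0, 0.0, 0.0, 1.0]]}
top {'fovy': 51.25641796037816, 'cx': 315.6779928031704, 'cy': 233.205861419334, 'view': [[-0.0152, -0.9998, -0.0117, -0.0287], [0.992, -0.0166, 0.1249, -0.5355], [-0.1251, -0.0097, 0.9921, -1.1783], [0.0, 0.0, 0.0, 1.0]]}
{'time_s': 0.1, 'q': array([-1.35228530e+00,  1.81474507e-01,  1.60793056e+00,  1.50060656e-05,
        1.35381783e+00, -2.06303082e-01]), 'dq': array([ 4.43639188e-04, -3.32124169e-04, -2.82760964e-03, -2.86265127e-04,
       -4.02090577e-05,  5.32888177e-04]), 'joint_efforts': array([ 8.40971393e-05, -4.45882380e+01, -3.52237594e+01, -2.45848341e-04,
        4.19527831e-03, -1.60385974e-05]), 'eef_pos': array([ 0.23689217, -0.52337139,  0.23045899]), 'eef_rot': array([-8.15149435e-04,  9.77526325e-01,  2.10811812e-01,  2.35021084e-06]), 'wrist_force': array([1.15019677, 0.70421471, 0.69163483]), 'torque': array([-0.04191572,  0.0210119 ,  0.05195729]), 'grasp_force': 0.0, 'opening': 0.9966015750363367}
```
View pics/top0.png

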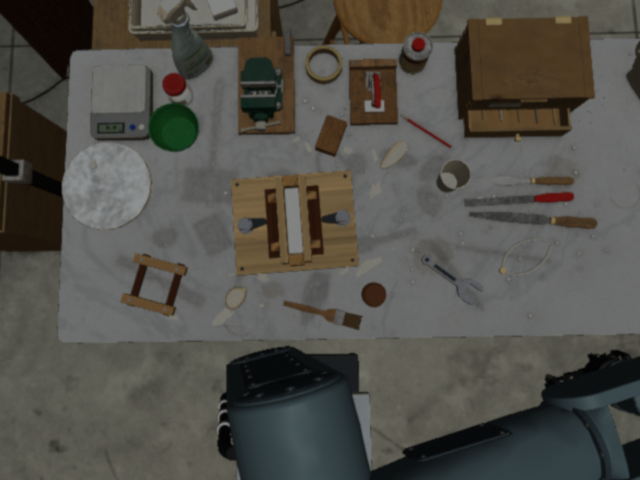

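View pics/scene0.png

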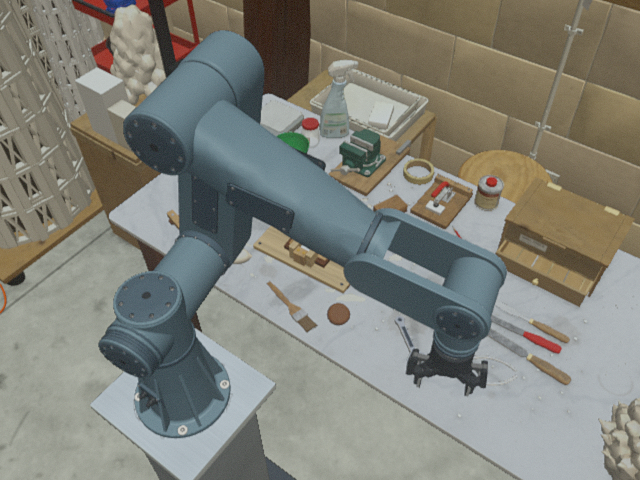

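The top view shows the form centred at about (295,222), with screw heads at (247,226) and (341,218). The spanner's eye is at (427,262) and its jaw at (470,291). The rack is at (154,285), the lemon at (235,298), the clay at (373,294) and the cup at (453,176). In the scene view the arm hides the form.

```bash
cat >> h.py <<'E'
def ray(p,uv):
    f=240/np.tan(np.radians(p['fovy'])/2); V=np.array(p['view']); R,t=V[:3,:3],V[:3,3]
    d=R.T@np.array([(uv[0]-p['cx'])/f,-(uv[1]-p['cy'])/f,-1.]); return -R.T@t,d
def onz(p,uv,z):
    c,d=ray(p,uv); return c+d*(z-c[2])/d[2]
def proj(p,X):
    f=240/np.tan(np.radians(p['fovy'])/2); V=np.array(p['view']); c=V[:3,:3]@np.array(X)+V[:3,3]
    return np.array([p['cx']-f*c[0]/c[2],p['cy']+f*c[1]/c[2]])
def tri(obs):  # [(p,uv),...] least squares point + residual
    A=np.zeros((3,3));b=np.zeros(3);L=[]
    for p,uv in obs:
        c,d=ray(p,uv);d/=np.linalg.norm(d);M=np.eye(3)-np.outer(d,d);A+=M;b+=M@c;L.append((M,c))
    X=np.linalg.solve(A,b);return X,[round(float(np.linalg.norm(M@(X-c)))*1e3,1) for M,c in L]
def tool(dw):  # world shift -> tool axes
    from scipy.spatial.transform import Rotation as Ro
    q=ctrl.get_obs()['eef_rot'];return Ro.from_quat(np.r_[q[1:],q[0]]).inv().apply(dw)
E
python3 - <<'E'
from h import *
p=ctrl.camera_params('top')
for n,uv,z in [('c',(233,178),.018),('c',(353,173),.018),('c',(358,268),.018),('c',(237,274),.018),('sl',(247,226),.056),('sr',(341,218),.056),('eye',(427,262),.012),('jaw',(468,290),.012),('rk',(135,256),.03),('rk',(186,265),.03),('rk',(174,314),.03),('rk',(122,303),.03),('cup',(453,176),.05),('lemon',(235,298),.02),('pod',(394,154),.02),('clay',(373,294),.03)]:
    print(n,onz(p,uv,z).round(3))
im=cv2.imread('pics/top0.png'); a=cv2.resize(im[225:320,400:500],None,fx=4,fy=4,interpolation=cv2.INTER_CUBIC);b=cv2.resize(im[165:280,225:365],None,fx=4,fy=4,interpolation=cv2.INTER_CUBIC)
E=ctrl.camera_params('wrist');o=ctrl.get_obs();V=np.array(E['view']);print('cam',-V[:3,:3].T@V[:3,3],V[:3,:3].round(3).tolist(),E['fovy'],o['eef_pos'])
E
```

```text
c [0.679 0.167 0.018]
c [ 0.686 -0.132  0.018]
c [ 0.45  -0.139  0.018]
c [0.44  0.156 0.018]
sl [0.552 0.126 0.056]
sr [ 0.568 -0.098  0.056]
eye [ 0.462 -0.308  0.012]
jaw [ 0.393 -0.404  0.012]
rk [0.487 0.402 0.03 ]
rk [0.463 0.277 0.03 ]
rk [0.347 0.304 0.03 ]
rk [0.375 0.43  0.03 ]
cup [ 0.667 -0.371  0.05 ]
lemon [0.382 0.16  0.02 ]
pod [ 0.732 -0.235  0.02 ]
clay [ 0.387 -0.172  0.03 ]
cam [ 0.30610764 -0.49256319  0.37154964] [[0.412, -0.911, -0.001], [0.87, 0.394, -0.295], [0.27, 0.121, 0.955]] 58.15903729291466 [ 0.23689217 -0.52337139  0.23045899]
```

Units first: shifts go in units of 5 mm and turns go in units of 0.2 rad. So 0.25 m is 50, 0.24 m is 48.

Call:
jog_arm(
  deltas=[
    [[12, -4, -2, 0, 0, 0, 1], [24, -8, -4, 0, 0, 0, 1], [36, -12, -6, 0, 0, 0, 1], [48, -16, -10, 0, 0, 0, 1], [50, -16, -10, 0, 0, 0, 1], [50, -16, -10, 0, 0, 0, 1]],
  ],
)

```text
time_s: 0.85
eef_pos: [0.4323, -0.3475, 0.2809]
eef_rot: [-0.0, 0.977, 0.212, -0.0]
wrist_force: [-1.3, 1.0, -0.5]
opening: 0.999
grasp_force: 0.0
```

```bash
python3 - <<'E'
from h import *
im,p=snap('wrist','w1.png');import pickle;pickle.dump(p,open('pics/w1.pkl','wb'))
for n,z in(('rough',0.),):
    print(proj(p,(.462,-.308,.01)),proj(p,(.393,-.404,.01)))
E
```

```text
[298.4918001  151.87009184] [358.80855312 256.238031  ]
```

View pics/w1.png

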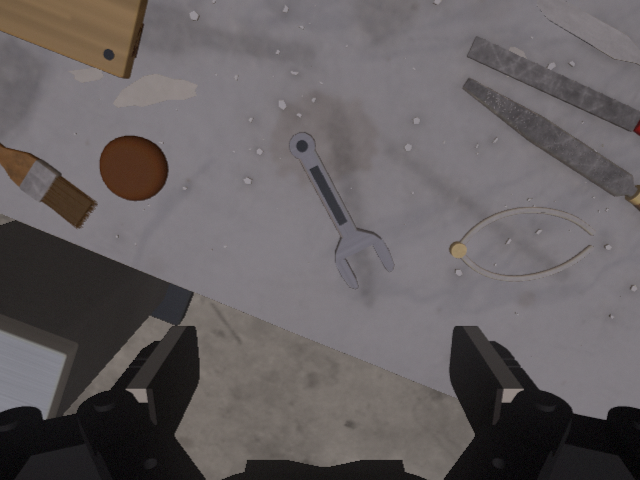

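The wrist view shows the spanner with its eye at (302,145), prong tips at (352,287) and (390,267), and the clay at (134,168). Next I move in closer and turn to line up with it.

```bash
python3 - <<'E'
from h import *
import pickle
p=pickle.load(open('pics/w1.pkl','rb'))
e=onz(p,(302,145),.012);a=onz(p,(352,287),.012);b=onz(p,(390,267),.012);m=(a+b)/2
s1=onz(p,(316,168),.012);s2=onz(p,(341,223),.012)
print(e,a,b,m,np.linalg.norm(m-e),np.degrees(np.arctan2(*(m-e)[1::-1])),np.degrees(np.arctan2(*(s2-s1)[1::-1])),np.linalg.norm(a-b))
print(onz(p,(129,77),.018), onz(p,(134,168),.04))
g=m-(m-e)/np.linalg.norm(m-e)*.094;print('grip',g, tool(np.array([g[0],g[1],0.17])-ctrl.get_obs()['eef_pos']))
E
```

```text
[ 0.46924224 -0.30851659  0.012     ] [ 0.36085259 -0.41166715  0.012     ] [ 0.39627521 -0.43715035  0.012     ] [ 0.3785639  -0.42440875  0.012     ] 0.14715146284114705 -128.0409496428242 -131.10617705400279 0.043636635285312274
[ 0.46012693 -0.14822949  0.018     ] [ 0.3925338 -0.1830675  0.04     ]
grip [ 0.436489   -0.35037712  0.012     ] [0.00391042 0.00429078 0.11049862]
```

To row units: 0.11 m is 22, 0.1 m is 20, -0.46 rad is -2.3.

Call:
jog_arm(
  deltas=[
    [[0, 0, 10, 0, 0, -0.9, 1], [0, 0, 20, 0, 0, -1.8, 1], [0, 0, 22, 0, 0, -2.3, 0.6], [0, 0, 22, 0, 0, -2.3, 0.6], [0, 0, 22, 0, 0, -2.3, 0.6]],
  ],
)

```text
time_s: 1.52
eef_pos: [0.4313, -0.3493, 0.1719]
eef_rot: [0.0, 0.904, 0.426, -0.0]
wrist_force: [0.5, 0.9, 0.1]
opening: 0.6
grasp_force: 0.0
```

```bash
python3 - <<'E'
from h import *
im,p=snap('wrist','w2.png');import pickle;pickle.dump(p,open('pics/w2.pkl','wb'))
c=im[0:300,170:470];cv2.imwrite('pics/w2c.png',cv2.resize(c,None,fx=2,fy=2))
E
```

```text
(no output)
```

View pics/w2c.png

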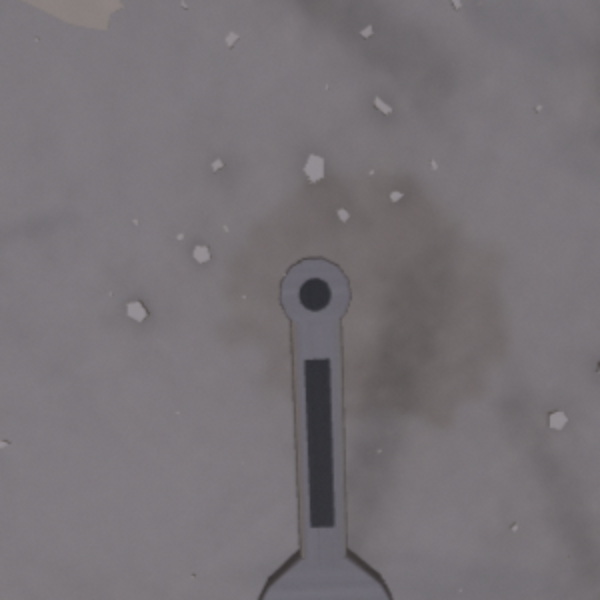

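The close view puts the eye hole at full-frame (327.5,147), the slot axis from (328.5,179.5) to (331,263.5), and the handle end at (332,275).

```bash
python3 - <<'E'
from h import *
import pickle
p1=pickle.load(open('pics/w1.pkl','rb'));p=pickle.load(open('pics/w2.pkl','rb'))
print('hole tri',tri([(p1,(302,145.5)),(p,(327.5,147))]),'slot',tri([(p1,(316,167)),(p,(328.5,179.5))]),tri([(p1,(341,223)),(p,(331,263.5))]))
h,s1,s2,n=[onz(p,u,.012) for u in((327.5,147),(328.5,179.5),(331,263.5),(332,275))]
print(h,s1,s2,n)
for a,b in((h,n),(s1,s2)):print(np.degrees(np.arctan2(*(b-a)[1::-1])),np.linalg.norm(b-a))
d=(n-h)/np.linalg.norm(n-h)
e=onz(p,(327.5,129),.012); print('end to neck',np.linalg.norm(n-e),'expect .108')
g=n-.038*d;g2=e+.07*d;print('grip',g,g2)
o=ctrl.get_obs();from scipy.spatial.transform import Rotation as Ro
q=o['eef_rot'];X=Ro.from_quat(np.r_[q[1:],q[0]]).as_matrix()[:,0];print('yaw tool x',np.degrees(np.arctan2(X[1],X[0])),'desired',np.degrees(np.arctan2(-d[1],-d[0])))
t=(g+g2)/2;print(tool(np.array([t[0],t[1],.002])-o['eef_pos']))
E
```

```text
hole tri (array([ 0.46857858, -0.30865957,  0.00917801]), [0.0, 0.0]) slot (array([ 0.45284316, -0.32947108, -0.01817765]), [0.1, 0.1]) (array([ 0.42033338, -0.37081158,  0.02684318]), [0.2, 0.2])
[ 0.4686558  -0.30850968  0.012     ] [ 0.45521478 -0.32598679  0.012     ] [ 0.41748549 -0.37494314  0.012     ] [ 0.41233603 -0.38242598  0.012     ]
-127.30521689453546 0.09292758783578853
-127.62043451977743 0.061807947051523565
end to neck 0.10471698207955604 expect .108
grip [ 0.43536635 -0.35220009  0.012     ] [ 0.43371409 -0.35506967  0.012     ]
yaw tool x 50.53259600395549 desired 52.694783105464545
[-0.00147547  0.00475922  0.1702632 ]
```

The heights and lengths match: the hole comes out at z≈0.009 against a stated 0.012, and end to neck is 105 mm against 108. I'll descend and grip.

To row units: 0.168 m is 33.6, 0.167 m is 33.4, -0.038 rad is -0.19.

Call:
jog_arm(
  deltas=[
    [[-0.2, 0.8, 10, 0, 0, -0.19, 0.6], [-0.2, 0.8, 20, 0, 0, -0.19, 0.6], [-0.2, 0.8, 28, 0, 0, -0.19, 0.6], [-0.2, 0.8, 33.4, 0, 0, -0.19, 0.6], [-0.2, 0.8, 33.6, 0, 0, -0.19, 0.6], [-0.2, 0.8, 33.6, 0, 0, -0.19, 0.0], [-0.2, 0.8, 33.6, 0, 0, -0.19, 0], [-0.2, 0.8, 33.6, 0, 0, -0.19, 0], [-0.2, 0.8, 33.6, 0, 0, -0.19, 0]],
  ],
)

```text
time_s: 2.7
eef_pos: [0.4354, -0.3527, 0.0055]
eef_rot: [0.002, 0.895, 0.445, 0.0]
wrist_force: [-1.2, 0.3, 7.0]
opening: 0.183
grasp_force: 59.3
```

Call:
jog_arm(
  deltas=[
    [[0, 0, -10, 0, 0, 0, 0], [0, 0, -20, 0, 0, 0, 0], [0, 0, -30, 0, 0, 0.9, 0], [10, 0, -36, 0, 0, 1.8, 0], [20, 0, -40, 0, 0, 2.7, 0], [30, 1.2, -40, 0, 0, 3.6, 0], [40, 1.2, -40, 0, 0, 4.5, 0], [43.4, 1.2, -40, 0, 0, 5.4, 0], [43.4, 1.2, -40, 0, 0, 6.3, 0], [43.4, 1.2, -40, 0, 0, 7.2, 0]],
  ],
)

```text
time_s: 3.95
eef_pos: [0.5701, -0.1812, 0.2037]
eef_rot: [0.0, 0.966, -0.258, 0.0]
wrist_force: [0.1, -0.4, -2.3]
opening: 0.185
grasp_force: 59.4
```

Call:
jog_arm(
  deltas=[
    [[0, 0, 0, 0, 0, 0.9, 0], [0, 0, 0, 0, 0, 1.8, 0], [0, 0, 0, 0, 0, 2.7, 0], [0, 0, 0, 0, 0, 3.6, 0], [0, 0, 0, 0, 0, 4.5, 0], [0, 0, 0, 0, 0, 5.08, 0], [0, 0, 0, 0, 0, 5.08, 0]],
  ],
)

```text
time_s: 4.82
eef_pos: [0.5699, -0.1818, 0.2037]
eef_rot: [-0.0, 0.721, -0.693, 0.0]
wrist_force: [0.2, -0.3, -1.2]
opening: 0.183
grasp_force: 59.4
```

```bash
python3 - <<'E'
from h import *
im,p=snap('wrist','w3.png');import pickle;pickle.dump(p,open('pics/w3.pkl','wb'))
im,p=snap('top','top1.png')
E
```

```text
(no output)
```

View pics/w3.png

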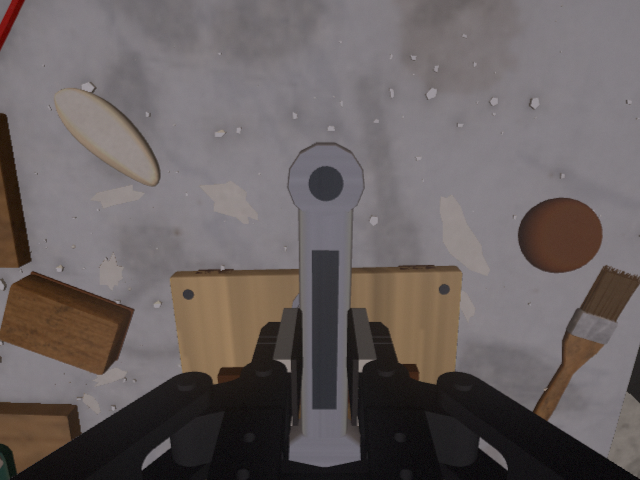

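The handle is centred in the gripper. The form's near-edge bolts are at (188,294) and (444,289), but the spanner hides the screw. I'll shift to see both screws from two places each.

```bash
cat > s.py <<'E'
import sys,pickle
from h import *
im,p=snap('wrist',sys.argv[1]+'.png');pickle.dump(p,open('pics/'+sys.argv[1]+'.pkl','wb'))
print(proj(p,(.569,-.106,.056)).round(),proj(p,(.561,.132,.056)).round())
E
```

Call:
jog_arm(
  deltas=[
    [[-12, 0, 0, 0, 0, 0, 0], [-24, 0, 0, 0, 0, 0, 0], [-30, 0, 0, 0, 0, 0, 0], [-30, 0, 0, 0, 0, 0, 0]],
  ],
)

```text
time_s: 5.42
eef_pos: [0.5641, -0.0296, 0.2035]
eef_rot: [-0.0, 0.722, -0.692, -0.0]
wrist_force: [-0.1, -0.0, -2.2]
opening: 0.183
grasp_force: 59.4
```

```bash
python3 s.py a
```

```text
[322. 114.] [320. 426.]
```

Call:
jog_arm(
  deltas=[
    [[-12, 0, 0, 0, 0, 0, 0], [-12, 0, 0, 0, 0, 0, 0], [-12, 0, 0, 0, 0, 0, 0]],
  ],
)

```text
time_s: 5.85
eef_pos: [0.5624, 0.0269, 0.2034]
eef_rot: [0.0, 0.72, -0.694, 0.0]
wrist_force: [-0.1, -0.5, -1.7]
opening: 0.186
grasp_force: 59.4
```

```bash
python3 s.py b
```

```text
[322.  16.] [321. 364.]
```

Call:
jog_arm(
  deltas=[
    [[-12, 0, 0, 0, 0, 0, 0], [-24, 0, 0, 0, 0, 0, 0], [-36, 0, 0, 0, 0, 0, 0], [-36, 0, 0, 0, 0, 0, 0]],
  ],
)

```text
time_s: 6.4
eef_pos: [0.5578, 0.1755, 0.2015]
eef_rot: [-0.015, 0.738, -0.674, -0.015]
wrist_force: [0.7, -1.7, -1.4]
opening: 0.186
grasp_force: 59.4
```

```bash
python3 s.py c
```

```text
[ 357. -363.] [327. 158.]
```

Call:
jog_arm(
  deltas=[
    [[-10, 0, 0, 0, 0, 0, 0], [-10, 0, 0, 0, 0, 0, 0], [-10, 0, 0, 0, 0, 0, 0]],
  ],
)

```text
time_s: 6.82
eef_pos: [0.5554, 0.204, 0.2021]
eef_rot: [-0.024, 0.748, -0.663, -0.024]
wrist_force: [0.1, -0.7, -2.0]
opening: 0.187
grasp_force: 59.4
```

```bash
python3 s.py d
python3 -c "
import cv2,numpy as np
I=[cv2.imread(f'pics/{c}.png')[0:300,120:520] for c in 'abcd'];cv2.imwrite('pics/m.png',np.vstack([np.hstack(I[:2]),np.hstack(I[2:])]))"
```

```text
[ 383. -484.] [331. 106.]
```

View pics/m.png

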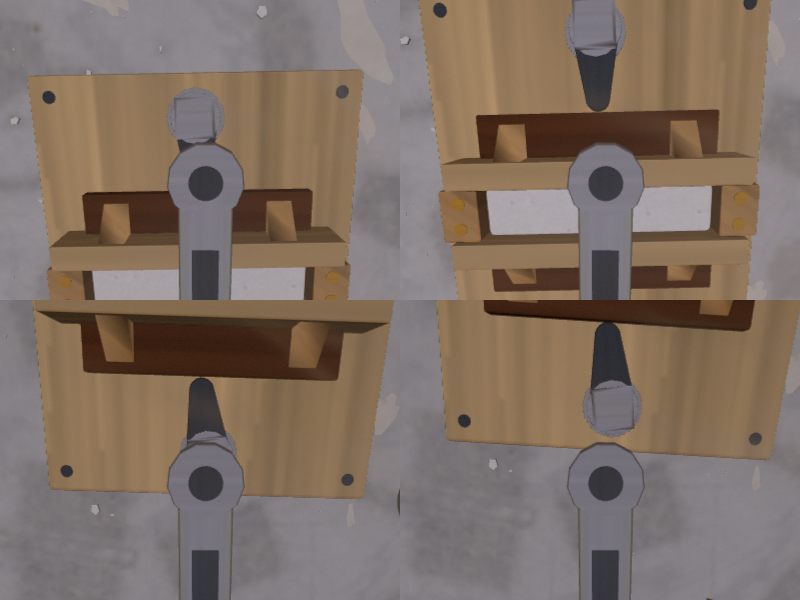

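The montage gives these in full-frame pixels:
- **Right screw:** head about (315,118) in a and (316,27) in b; finger tip (318,108) in b.
- **Left screw:** head about (331,108) in d; finger tip (322,78) in c and (327,23) in d.
- **Form:** bolts and corners are visible in all four frames.

Call:
jog_arm(
  deltas=[
    [[12, 0, 0, 0, 0, 0, 0], [24, 0, 0, 0, 0, 0, 0], [36, 0, 0, 0, 0, 0, 0], [48, 0, 0, 0, 0, 0, 0], [58, 0, 0, 0, 0, 0, 0], [58, 0, 0, 0, 0, 0, 0]],
  ],
)

```text
time_s: 7.62
eef_pos: [0.5902, -0.0866, 0.1822]
eef_rot: [-0.024, 0.746, -0.665, -0.023]
wrist_force: [0.6, 1.5, -1.8]
opening: 0.182
grasp_force: 59.4
```

```bash
python3 - <<'E'
from h import *
import pickle
P={c:pickle.load(open(f'pics/{c}.pkl','rb')) for c in 'abcd'}
r3=lambda x:np.round(x,4)
fr=[onz(P['a'],u,.018) for u in((149,77),(482,70))]; fl=[[onz(P[c],u,.018) for u in us] for c,us in(('c',((170,189),(483,198))),('d',((167,139),(494,159))))]
print('corners',r3(fr),r3(fl))
print('bolts tri',[(r3(x),e) for x,e in(tri([(P['a'],(168,97)),(P['b'],(160,9))]),tri([(P['a'],(462,92)),(P['b'],(470,3))]),tri([(P['c'],(186,171)),(P['d'],(184,121))]),tri([(P['c'],(467,180)),(P['d'],(475,139))]))])
B=[onz(P[c],u,.018) for c,u in(('a',(168,97)),('a',(462,92)),('b',(160,9)),('b',(470,3)),('c',(186,171)),('c',(467,180)),('d',(184,121)),('d',(475,139)))]
print('bolts',r3(B))
C=((B[0]+B[1]+B[2]+B[3])/4+(B[4]+B[5]+B[6]+B[7])/4)/2; Y=(B[4]+B[5]+B[6]+B[7]-B[0]-B[1]-B[2]-B[3])/4; y=Y/np.linalg.norm(Y)
print('centre',r3(C),np.linalg.norm(Y),'yaw',np.degrees(np.arctan2(-y[0],y[1])),'screws',r3(C-.119*y),r3(C+.119*y))
C2=(np.mean(fr,0)+np.mean(fl,(0,1)))/2;print(r3(C2),r3(np.mean(fl,(0,1))-np.mean(fr,0)))
print('head R',tri([(P['a'],(315,118)),(P['b'],(316,27))]),onz(P['a'],(315,118),.056),onz(P['b'],(316,27),.056))
print('head L',onz(P['d'],(331,108),.056),'tips R',onz(P['b'],(318,108),.032),'L',onz(P['c'],(322,78),.032),onz(P['d'],(327,23),.032))
print(ctrl.get_obs()['eef_pos'])
I=[cv2.resize(cv2.imread(f'pics/{c}.png')[y0:y0+100,265:365],None,fx=4,fy=4,interpolation=cv2.INTER_CUBIC) for c,y0 in(('a',70),('d',60))]
cv2.imwrite('pics/z.png',np.hstack(I))
E
```

```text
corners [[ 0.6924 -0.126   0.018 ]
 [ 0.4586 -0.1407  0.018 ]] [[[0.6757 0.1709 0.018 ]
  [0.4396 0.1561 0.018 ]]

 [[0.6754 0.1705 0.018 ]
  [0.437  0.156  0.018 ]]]
bolts tri [(array([ 0.6791, -0.1132,  0.0195]), [0.3, 0.3]), (array([ 0.4696, -0.1258,  0.0148]), [0.0, 0.0]), (array([0.6642, 0.1568, 0.0152]), [0.1, 0.1]), (array([0.4546, 0.1437, 0.0186]), [0.0, 0.0])]
bolts [[ 0.6799 -0.1133  0.018 ]
 [ 0.4706 -0.1256  0.018 ]
 [ 0.6793 -0.1135  0.018 ]
 [ 0.4705 -0.1251  0.018 ]
 [ 0.6634  0.1562  0.018 ]
 [ 0.4544  0.1437  0.018 ]
 [ 0.6632  0.1564  0.018 ]
 [ 0.4543  0.1437  0.018 ]]
centre [0.5669 0.0153 0.018 ] 0.26989299614126533 yaw 3.4438254341455 screws [ 0.5741 -0.1035  0.018 ] [0.5598 0.1341 0.018 ]
[0.5662 0.015  0.018 ] [-0.0186  0.2968  0.    ]
head R (array([ 0.57363917, -0.10354513,  0.03490457]), [0.5, 0.5]) [ 0.57366858 -0.10365154  0.056     ] [ 0.57265644 -0.09980169  0.056     ]
head L [0.56079002 0.13322877 0.056     ] tips R [ 0.57022725 -0.0538077   0.032     ] L [0.56845515 0.08354088 0.032     ] [0.56933024 0.0839983  0.032     ]
[ 0.59017895 -0.08660833  0.18216739]
```

View pics/z.png

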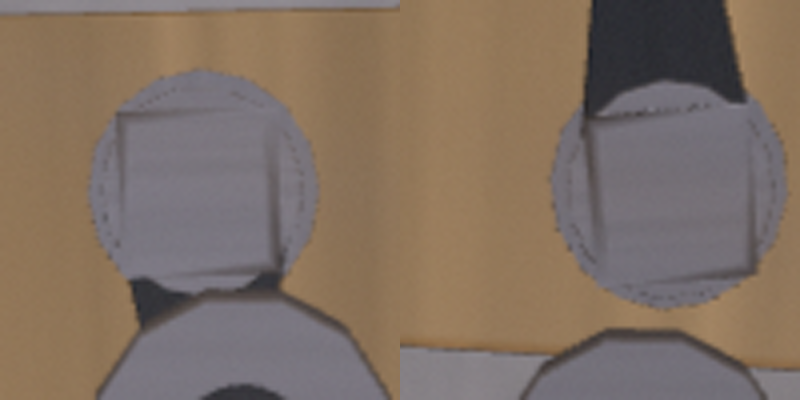

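Form yaw is +3.4°, with a bolt spacing of 270 mm and bolts at z≈0.018. The right screw is at (0.574,-0.1035) with flats at about 4.5°, and the left at (0.560,0.134) with flats at about 10°. The zoom shows both heads clean and nearly square.

```bash
cat > g.py <<'E'
# python3 g.py x y z yawdeg -> shift & turn in tool axes to that level pose
import sys
from h import *
from scipy.spatial.transform import Rotation as Ro
def goto(x,y,z,yaw):
    o=ctrl.get_obs();q=o['eef_rot'];R=Ro.from_quat(np.r_[q[1:],q[0]])
    T=Ro.from_euler('z',yaw,degrees=True)*Ro.from_euler('x',180,degrees=True)
    d=np.array([x,y,z])-o['eef_pos']
    return R.inv().apply(d).round(4),(R.inv()*T).as_rotvec().round(4),o['q'].round(2)
if __name__=='__main__': print(*goto(*map(float,sys.argv[1:])))
E
python3 - <<'E'
from h import *
import pickle
from g import goto
p=pickle.load(open('pics/w3.pkl','rb'));t=np.array([.5699,-.1818])
for u in((326,183),(325,250),(324,409)):
    v=onz(p,u,.2102)[:2]-t;print(v,np.linalg.norm(v))
print(2*np.degrees(np.arctan2(-.693,.721)))
s=np.array([.5741,-.1035]);a=np.radians(-85.5);g=s+.077*np.array([np.cos(a),np.sin(a)]);print(g,goto(*g,.12,-85.5))
E
```

```text
[ 0.00201539 -0.05562637] 0.05566286889154921
[ 0.00146416 -0.0337737 ] 0.03380541990329534
[-0.00058827  0.02753165] 0.02753793792446957
-87.73115673804598
[ 0.58014135 -0.18026263] (array([0.0958, 0.021 , 0.0558]), array([-0.003 ,  0.0667,  0.037 ]), array([-0.38,  0.28,  1.59,  0.06,  1.3 ,  2.63]))
```

Call:
jog_arm(
  deltas=[
    [[10, 2, 0, 0, 0.335, 0.185, 0], [19.2, 4.2, 11.2, 0, 0.335, 0.185, 0], [19.2, 4.2, 11.2, 0, 0.335, 0.185, 0], [19.2, 4.2, 11.2, 0, 0.335, 0.185, 0]],
  ],
)

```text
time_s: 8.12
eef_pos: [0.5804, -0.1751, 0.1195]
eef_rot: [-0.002, 0.736, -0.677, -0.0]
wrist_force: [0.6, 0.9, -1.8]
opening: 0.186
grasp_force: 59.4
```

```bash
python3 g.py .5801 -.1803 .0445 -85.5
```

```text
[0.0053 0.0009 0.075 ] [-0.002   0.0024  0.0053] [-0.49  0.37  1.62  0.    1.16  2.57]
```

Call:
jog_arm(
  deltas=[
    [[0, 0, 6, 0, 0, 0, 0], [0, 0, 9, 0, 0, 0, 0], [0, 0, 9, 0, 0, 0, 0], [0, 0, 9, 0, 0, 0, 0]],
  ],
)

```text
time_s: 8.62
eef_pos: [0.582, -0.1752, 0.0763]
eef_rot: [-0.002, 0.737, -0.676, 0.002]
wrist_force: [0.2, 0.7, -1.4]
opening: 0.183
grasp_force: 59.4
```

```bash
python3 g.py .5801 -.1803 .0445 -85.5; python3 s.py e
```

```text
[0.0049 0.0024 0.0318] [-0.0049  0.0003  0.007 ] [-0.49  0.43  1.63  0.    1.08  2.57]
[341. 450.] [316. 764.]
```

Call:
jog_arm(
  deltas=[
    [[1, 0.48, 0, -0.025, 0, 0.035, 0], [1, 0.48, 0, -0.025, 0, 0.035, 0], [1, 0.48, 0, -0.025, 0, 0.035, 0]],
  ],
)

```text
time_s: 9.05
eef_pos: [0.5791, -0.1806, 0.0751]
eef_rot: [0.0, 0.734, -0.679, -0.001]
wrist_force: [-0.7, -0.8, -3.0]
opening: 0.184
grasp_force: 59.4
```

```bash
python3 g.py .5801 -.1803 .0445 -85.5
```

```text
[-0.0002 -0.0011  0.0306] [ 0.0015  0.0011 -0.0009] [-0.5   0.43  1.63  0.    1.08  2.57]
```

Call:
jog_arm(
  deltas=[
    [[0, -0.1, 2, 0, 0, 0, 0], [0, -0.1, 4, 0, 0, 0, 0], [0, -0.1, 6, 0, 0, 0, 0], [0, -0.1, 6, 0, 0, 0, 0], [0, -0.1, 6, 0, 0, 0, 0]],
  ],
)

```text
time_s: 9.68
eef_pos: [0.5796, -0.1804, 0.0449]
eef_rot: [0.0, 0.734, -0.679, -0.001]
wrist_force: [-0.4, -0.1, -2.9]
opening: 0.186
grasp_force: 59.4
```

```bash
python3 s.py f; python3 g.py .5801 -.1803 .0445 -85.5
```

```text
[337. 519.] [314. 850.]
[-0.0002 -0.0004  0.0007] [ 0.0014  0.0009 -0.0006] [-0.5   0.47  1.64  0.    1.03  2.57]
```

It descended with no contact force, so the jaw is around the head. Now I turn anticlockwise about the screw axis.

To row units: -0.0854 m is -17.08, -0.0769 m is -15.38, -1.68 rad is -8.4.

Call:
jog_arm(
  deltas=[
    [[-0.2, -2.6, 0, 0, 0, -0.84, 0], [-0.86, -5.08, 0, 0, 0, -1.68, 0], [-1.92, -7.44, 0, 0, 0, -2.52, 0], [-3.34, -9.58, 0, 0, 0, -3.36, 0], [-5.12, -11.46, 0, 0, 0, -4.2, 0], [-7.18, -13.02, 0, 0, 0, -5.04, 0], [-9.48, -14.22, 0, 0, 0, -5.88, 0], [-11.94, -15, 0, 0, 0, -6.72, 0], [-14.5, -15.38, 0, 0, 0, -7.56, 0], [-17.08, -15.3, 0, 0, 0, -8.4, 0]],
  ],
)

```text
time_s: 10.98
eef_pos: [0.6503, -0.0899, 0.0459]
eef_rot: [0.0, 0.995, 0.096, 0.0]
wrist_force: [0.8, -2.6, -3.5]
opening: 0.186
grasp_force: 59.4
```

Call:
jog_arm(
  deltas=[
    [[0, 0, 0, 0, 0, 0, 0], [0, 0, 0, 0, 0, 0, 0]],
  ],
)

```text
time_s: 11.22
eef_pos: [0.6502, -0.0897, 0.0457]
eef_rot: [-0.0, 0.996, 0.092, 0.0]
wrist_force: [3.3, -0.5, -3.5]
opening: 0.183
grasp_force: 59.4
```

```bash
python3 g.py .6501 -.095 .0445 10.8
```

```text
[-0.0011  0.0052  0.0012] [-0.0006 -0.0007 -0.0047] [-0.32  0.56  1.5   0.    1.08  1.07]
```

Call:
jog_arm(
  deltas=[
    [[0, 0, -6, 0, 0, 0, 0], [0, 0, -13, 0, 0, 0, 0], [0, 0, -13, 0, 0, 0, 0]],
  ],
)

```text
time_s: 11.6
eef_pos: [0.6512, -0.0903, 0.1132]
eef_rot: [0.0, 0.996, 0.092, 0.002]
wrist_force: [0.4, 0.2, -2.1]
opening: 0.183
grasp_force: 58.8
```

```bash
python3 g.py .6356 .1477 .11 10.2
```

```text
[ 0.0283 -0.2369  0.003 ] [ 0.0011 -0.0034  0.0067] [-0.32  0.47  1.48  0.    1.19  1.07]
```

To row units: -0.237 m is -47.4, -0.18 m is -36, 0.007 rad is 0.035.

Call:
jog_arm(
  deltas=[
    [[1.4, -12, 0, 0, 0, 0.035, 0], [2.8, -24, 0, 0, 0, 0.035, 0], [4.2, -36, 0, 0, 0, 0.035, 0], [5.66, -47.4, 0.6, 0, 0, 0.035, 0], [5.66, -47.4, 0.6, 0, 0, 0.035, 0], [5.66, -47.4, 2, 0, 0, 0.035, 0], [5.66, -47.4, 3, 0, 0, 0.035, 0], [5.66, -47.4, 3, 0, 0, 0.035, 0]],
  ],
)

```text
time_s: 12.6
eef_pos: [0.6325, 0.1473, 0.094]
eef_rot: [-0.001, 0.996, 0.089, -0.002]
wrist_force: [-0.0, -1.0, -1.8]
opening: 0.182
grasp_force: 59.0
```

```bash
python3 g.py .6356 .1477 .0445 10.2;  python3 - <<'E'
from h import *
im,p=snap('top','top2.png')
for c in((.5741,-.1035,.056),(.5598,.1341,.056)): print(proj(p,c))
cv2.imwrite('pics/t2.png',cv2.resize(im[170:280,225:365],None,fx=5,fy=5,interpolation=cv2.INTER_CUBIC))
E
```

```text
[0.0033 0.0002 0.0495] [-0.0016  0.0036 -0.0002] [0.05 0.49 1.5  0.   1.15 1.44]
[343.07685449 215.29188151]
[243.62317066 222.8930621 ]
```

Call:
jog_arm(
  deltas=[
    [[0.6, 0, 3, 0, 0, 0, 0], [0.6, 0, 4, 0, 0, 0, 0], [0.6, 0, 4, 0, 0, 0, 0]],
  ],
)

```text
time_s: 13.02
eef_pos: [0.6351, 0.1493, 0.0741]
eef_rot: [-0.001, 0.996, 0.09, -0.002]
wrist_force: [-0.1, 0.3, -1.6]
opening: 0.179
grasp_force: 59.0
```

```bash
python3 g.py .6356 .1477 .0445 10.2;  python3 s.py e2; python3 - <<'E'
import cv2,numpy as np
for f in('w3','f','e2'):
    g=cv2.cvtColor(cv2.imread(f'pics/{f}.png'),cv2.COLOR_BGR2GRAY)[150:410,270:380]
    n,l,s,c=cv2.connectedComponentsWithStats((g<70).astype('uint8'))
    print(f,[(s[i].tolist(),(c[i]+[270,150]).round(1).tolist()) for i in range(1,n) if s[i][4]>300])
E
```

```text
[0.0003 0.0017 0.0296] [-0.0017  0.0036  0.002 ] [0.05 0.52 1.5  0.   1.12 1.44]
[822. 522.] [332. 464.]
w3 [([39, 16, 34, 35, 917], [325.4, 183.2]), ([42, 100, 27, 159, 3970], [324.3, 327.5]), ([0, 158, 33, 102, 2999], [286.2, 360.6]), ([77, 158, 33, 102, 3039], [362.6, 361.0])]
f [([39, 16, 34, 35, 920], [325.4, 183.2]), ([42, 100, 27, 159, 3983], [324.5, 327.6]), ([0, 158, 33, 102, 2993], [286.2, 360.5]), ([77, 158, 33, 102, 3006], [362.7, 360.5])]
e2 [([34, 30, 38, 34, 1034], [322.6, 196.3]), ([40, 110, 28, 125, 3118], [324.2, 319.5]), ([0, 158, 34, 102, 3020], [286.4, 360.8]), ([76, 158, 34, 102, 3048], [362.5, 360.8])]
```

The spanner has shifted in the grip, with the eye tilted up. I'll fit its in-hand pose from the hole and slot pixels.

```bash
cat > fit.py <<'E'
import pickle,sys
from h import *
from scipy.optimize import least_squares
from scipy.spatial.transform import Rotation as Ro
p=pickle.load(open('pics/w3.pkl','rb'))
Rt=(Ro.from_euler('z',-87.73,degrees=True)*Ro.from_euler('x',180,degrees=True)).as_matrix();t=np.array([.5699,-.1818,.2037])
def det(f):
    g=cv2.cvtColor(cv2.imread(f'pics/{f}.png'),cv2.COLOR_BGR2GRAY)[120:440,290:355]
    n,l,s,c=cv2.connectedComponentsWithStats((g<70).astype('uint8'))
    k=sorted([i for i in range(1,n) if s[i][4]>500 and 20<s[i][2]<45],key=lambda i:c[i][1])[:2]
    h,b=k; ys,xs=np.where(l==b); y0,y1=ys.min(),ys.max()
    e=lambda y,a:[xs[abs(ys-y)<=a].mean()+290,y+120]
    return np.array([c[h]+[290,120],e(y0,6),e(y1,6)]),s[h][2]
U0,_=det('w3')
X0=np.array([Rt.T@(onz(p,u,.2102)-t) for u in U0])
def fit(f):
    U,w=det(f)
    def res(v):
        R=Ro.from_euler('yz',v[:2]).as_matrix()
        Y=X0@R.T+[v[2],v[3],v[4]]
        return np.r_[(np.array([proj(p,Rt@y+t) for y in Y])-U).ravel(), v[4]*1e3]
    r=least_squares(res,np.zeros(5)); return U.round(1).tolist(),r
if __name__=='__main__':
    for f in sys.argv[1:]:
        U,r=fit(f);print(f,U,'pitch,yaw deg',np.degrees(r.x[:2]).round(1),'shift mm',(r.x[2:]*1e3).round(1),'cost',r.cost.round(2))
        R=Ro.from_euler('yz',r.x[:2]).as_matrix();print(' jaw in tool (z down):',(R@[-.077,0,.0055-.006]+r.x[2:]).round(4))
E
python3 fit.py w3 f e2
```

```text
w3 [[325.4, 183.2], [324.8, 250.0], [324.0, 408.0]] pitch,yaw deg [ 0. -0.] shift mm [-0.  0.  0.] cost 0.0
 jaw in tool (z down): [-0.077   0.     -0.0005]
f [[325.4, 183.2], [325.0, 250.0], [323.9, 408.0]] pitch,yaw deg [-0.  0.] shift mm [-0. -0.  0.] cost 0.01
 jaw in tool (z down): [-0.077  -0.     -0.0005]
e2 [[322.6, 196.3], [323.5, 260.0], [324.7, 384.0]] pitch,yaw deg [19.5 -0.8] shift mm [ 4.4 -0.1 -0.1] cost 0.1
 jaw in tool (z down): [-0.0683  0.0009  0.0251]
```

The spanner pitched 19.5° when it caught on the head as I lifted. I'll set it down flat in the free area left of the form and grip it again.

Units first: shifts go in units of 5 mm and turns go in units of 0.2 rad. So -0.04 m is -8, -0.06 m is -12.

Call:
jog_arm(
  deltas=[
    [[0, 0, -8, 0, 0, 0, 0], [0, 0, -12, 0, 0, 0, 0], [0, 0, -12, 0, 0, 0, 0]],
  ],
)

```text
time_s: 13.45
eef_pos: [0.6377, 0.1495, 0.1379]
eef_rot: [-0.001, 0.996, 0.09, 0.002]
wrist_force: [-0.3, 0.0, -2.1]
opening: 0.18
grasp_force: 59.1
```

```bash
python3 g.py .625 .27 .06 10.2;python3 s.py e3; python3 fit.py e3
```

```text
[ 0.0088 -0.1208  0.078 ] [-0.0007 -0.0036  0.0023] [0.05 0.44 1.47 0.   1.23 1.44]
[708. 435.] [330. 386.]
e3 [[322.6, 196.3], [323.5, 260.0], [324.5, 384.0]] pitch,yaw deg [19.5 -0.7] shift mm [ 4.4 -0.1 -0.1] cost 0.14
 jaw in tool (z down): [-0.0683  0.0008  0.0251]
```

Call:
jog_arm(
  deltas=[
    [[0.8, -12, 0, 0, 0, 0, 0], [1.76, -24, 2, 0, 0, 0, 0], [1.76, -24, 10, 0, 0, 0, 0], [1.76, -24, 18, 0, 0, 0, 0], [1.76, -24, 20, 0, 0, 0, 0], [1.76, -24, 22, 0, 0, 0, 0], [1.76, -24, 23.6, 0, 0, 0, 0], [1.76, -24, 23.6, 0, 0, 0, 0]],
  ],
)

```text
time_s: 14.5
eef_pos: [0.6244, 0.2689, 0.0187]
eef_rot: [-0.001, 0.996, 0.09, 0.001]
wrist_force: [1.9, -1.0, 2.4]
opening: 0.182
grasp_force: 62.4
```

```bash
python3 s.py e4; python3 fit.py e4
```

```text
[1309.  684.] [685. 616.]
e4 [[325.7, 190.6], [325.0, 257.0], [323.9, 402.0]] pitch,yaw deg [8.  0.1] shift mm [ 0.4  0.  -0. ] cost 0.01
 jaw in tool (z down): [-0.0759 -0.0001  0.0102]
```

To row units: 0.0145 m is 2.9, 0.0125 m is 2.5.

Call:
jog_arm(
  deltas=[
    [[0, 0, 1.4, 0, 0, 0, 0], [0, 0, 2.5, 0, 0, 0, 0], [0, 0, 2.5, 0, 0, 0, 0], [0, 0, 2.5, 0, 0, 0, 0.4], [0, 0, 2.5, 0, 0, 0, 0.4], [0, 0, 2.9, 0, 0, 0, 0.4], [0, 0, 2.9, 0, 0, 0, 0], [0, 0, 2.9, 0, 0, 0, 0], [0, 0, 2.9, 0, 0, 0, 0]],
  ],
)

```text
time_s: 15.68
eef_pos: [0.6225, 0.269, 0.0024]
eef_rot: [-0.001, 0.996, 0.09, -0.001]
wrist_force: [-0.1, 0.4, -0.6]
opening: 0.184
grasp_force: 60.9
```

```bash
python3 s.py e5; python3 fit.py e5
```

```text
[1419.  741.] [730. 670.]
e5 [[324.3, 192.6], [324.0, 261.0], [324.4, 420.0]] pitch,yaw deg [-2.7 -0.4] shift mm [-3.9 -0.  -0.8] cost 1.87
 jaw in tool (z down): [-0.0808  0.0005 -0.0049]
```

```bash
sed -i 's/v\[4\]\*1e3\]/(v[4]-Z)*1e4]/; s/^U0,_/Z=float(sys.argv.pop(1)) if __name__=="__main__" else 0\nU0,_/' fit.py; python3 fit.py -0.0031 e5; python3 fit.py -0.002 e5
```

```text
e5 [[324.3, 192.6], [324.0, 261.0], [324.4, 420.0]] pitch,yaw deg [-0.3 -0.4] shift mm [-2.7 -0.  -3.1] cost 0.28
 jaw in tool (z down): [-0.0797  0.0005 -0.0041]
e5 [[324.3, 192.6], [324.0, 261.0], [324.4, 420.0]] pitch,yaw deg [-1.4 -0.4] shift mm [-3.2 -0.  -2. ] cost 0.75
 jaw in tool (z down): [-0.0802  0.0005 -0.0044]
```

The spanner is flat in the hand again: pitch about 0°, jaw 80 mm ahead of the TCP and underside 2.4 mm below it.

To row units: 0.122 m is 24.4, -0.11 m is -22.

Call:
jog_arm(
  deltas=[
    [[0, 0, -10, 0, 0, 0, 0], [0, 0, -22, 0, 0, 0, 0], [0, 10, -22, 0, 0, 0, 0], [-1.2, 22, -22, 0, 0, 0, 0], [-1.2, 24.4, -22, 0, 0, 0, 0], [-1.2, 24.4, -22, 0, 0, 0, 0], [-1.2, 24.4, -16, 0, 0, 0, 0], [-1.2, 24.4, -16, 0, 0, 0, 0], [-1.2, 24.4, -16, 0, 0, 0, 0]],
  ],
)

```text
time_s: 16.85
eef_pos: [0.639, 0.1491, 0.0831]
eef_rot: [-0.001, 0.996, 0.091, -0.001]
wrist_force: [0.9, 0.4, -1.7]
opening: 0.191
grasp_force: 60.9
```

```bash
python3 g.py .6382 .1482 .0415 10.2
```

```text
[-0.0008  0.0008  0.0416] [-0.0016  0.0016  0.0036] [0.05 0.51 1.49 0.   1.14 1.44]
```

To row units: 0.042 m is 8.4, 0.032 m is 6.4, 0.004 rad is 0.02.

Call:
jog_arm(
  deltas=[
    [[-0.16, 0.16, 2.4, 0, 0, 0.02, 0], [-0.16, 0.16, 4.4, 0, 0, 0.02, 0], [-0.16, 0.16, 6.4, 0, 0, 0.02, 0], [-0.16, 0.16, 8.4, 0, 0, 0.02, 0], [-0.16, 0.16, 8.4, 0, 0, 0.02, 0], [-0.16, 0.16, 8.4, 0, 0, 0.02, 0]],
  ],
)

```text
time_s: 17.6
eef_pos: [0.6385, 0.147, 0.0408]
eef_rot: [-0.001, 0.996, 0.088, -0.001]
wrist_force: [0.6, -0.0, -3.1]
opening: 0.191
grasp_force: 60.9
```

```bash
python3 g.py .6382 .1482 .0415 10.2; python3 s.py f2; python3 fit.py -0.0031 f2
```

```text
[-0.     -0.0012 -0.0007] [-0.0014  0.0014 -0.002 ] [0.04 0.57 1.51 0.   1.07 1.44]
[904. 600.] [327. 537.]
f2 [[324.2, 192.6], [324.0, 261.0], [324.5, 419.0]] pitch,yaw deg [ 0.4 -0.4] shift mm [-2.4 -0.  -3.1] cost 0.22
 jaw in tool (z down): [-0.0794  0.0005 -0.003 ]
```

To row units: -0.082 m is -16.4, -0.0797 m is -15.94, -1.6 rad is -8.

Call:
jog_arm(
  deltas=[
    [[-0.2, -2.54, 0, 0, 0, -0.8, 0], [-0.8, -5.02, 0, 0, 0, -1.6, 0], [-1.8, -7.36, 0, 0, 0, -2.4, 0], [-3.16, -9.52, 0, 0, 0, -3.2, 0], [-4.84, -11.44, 0, 0, 0, -4, 0], [-6.8, -13.06, 0, 0, 0, -4.8, 0], [-9, -14.34, 0, 0, 0, -5.6, 0], [-11.36, -15.28, 0, 0, 0, -6.4, 0], [-13.86, -15.8, 0, 0, 0, -7.2, 0], [-16.4, -15.94, 0, 0, 0, -8, 0]],
  ],
)

```text
time_s: 18.9
eef_pos: [0.5436, 0.2133, 0.0419]
eef_rot: [-0.002, 0.629, 0.777, 0.002]
wrist_force: [-0.5, 6.6, -2.5]
opening: 0.187
grasp_force: 61.0
```

Call:
jog_arm(
  deltas=[
    [[0, 0, 0, 0, 0, 0, 0], [0, 0, 0, 0, 0, 0, 0]],
  ],
)

```text
time_s: 19.15
eef_pos: [0.5432, 0.2132, 0.0418]
eef_rot: [-0.002, 0.631, 0.776, 0.001]
wrist_force: [-2.5, 7.0, -1.8]
opening: 0.187
grasp_force: 61.0
```

```bash
python3 g.py .5466 .2127 .0415 95.5; python3 s.py f3; python3 fit.py -0.0031 f3
```

```text
[-0.0012  0.0032  0.0003] [-0.0007 -0.0046  0.109 ] [ 0.17  0.44  1.71  0.01  1.   -0.04]
[251. 867.] [325. 542.]
f3 [[324.8, 192.3], [324.0, 261.0], [323.7, 420.0]] pitch,yaw deg [-0.4 -0.1] shift mm [-2.6 -0.2 -3.1] cost 0.47
 jaw in tool (z down): [-0.0796 -0.     -0.0042]
```

Call:
jog_arm(
  deltas=[
    [[-0.3, 1.9, 0, 0, 0, 0.6, 0], [-0.3, 1.9, 0, 0, 0, 0.6, 0], [-0.3, 1.9, -2, 0, 0, 0.6, 0], [-0.3, 1.9, -6, 0, 0, 0.6, 0], [-0.3, 1.9, -14, 0, 0, 0.6, 0], [-0.3, 1.9, -22, 0, 0, 0.6, 0], [-0.3, 1.9, -22, 0, 0, 0.6, 0]],
  ],
)

```text
time_s: 20.08
eef_pos: [0.5567, 0.2116, 0.1565]
eef_rot: [0.002, 0.676, 0.737, 0.003]
wrist_force: [0.6, -0.1, -2.4]
opening: 0.186
grasp_force: 61.0
```

```bash
python3 s.py f4; python3 fit.py -0.0031 f4; python3 - <<'E'
from h import *
im,p=snap('top','top3.png')
cv2.imwrite('pics/t3.png',cv2.resize(im[165:285,225:365],None,fx=5,fy=5,interpolation=cv2.INTER_CUBIC))
E
```

```text
[304. 628.] [318. 369.]
f4 [[324.0, 192.5], [324.0, 261.0], [324.5, 419.0]] pitch,yaw deg [ 0.4 -0.4] shift mm [-2.4 -0.  -3.1] cost 0.26
 jaw in tool (z down): [-0.0794  0.0006 -0.0031]
```

View pics/t3.png

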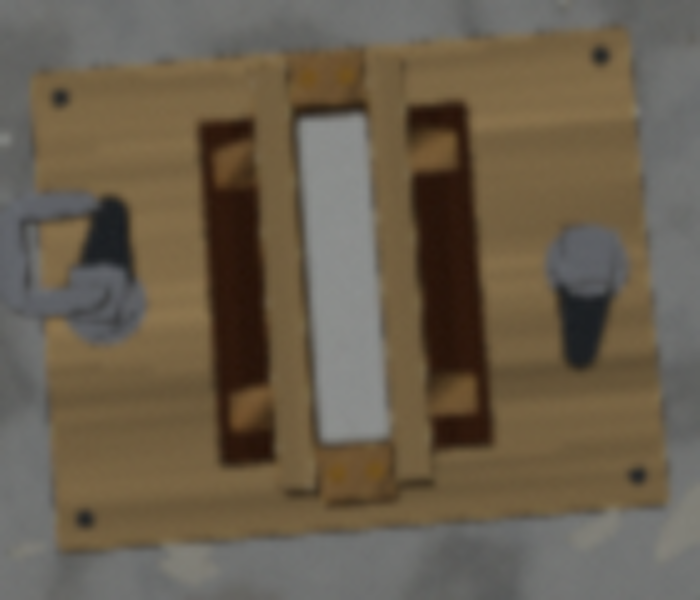

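The top view shows both fingers turned along the form: the left points up and the right points down, both at about 1.45 rad. The boards are still against the bar. I'll lay the spanner down at the free spot.

```bash
python3 g.py .63 .27 .0024 10.2
```

```text
[0.0519 0.0812 0.1494] [-9.0000e-04 -6.0000e-04  1.4789e+00] [0.16 0.3  1.63 0.   1.21 0.08]
```

Call:
jog_arm(
  deltas=[
    [[6, 4, 0, 0, 0, 0.9, 0], [12, 8, 0, 0, 0, 1.8, 0], [10.6, 13.6, 0, 0, 0, 2.7, 0], [10.6, 13.6, 0, 0, 0, 3.6, 0], [10.6, 13.6, 0, 0, 0, 4.5, 0], [10.6, 13.6, 0, 0, 0, 5.4, 0], [10.6, 13.6, 0, 0, 0, 6.3, 0], [10.6, 13.6, 8, 0, 0, 7.2, 0], [10.6, 13.6, 16, 0, 0, 7.4, 0], [10.6, 13.6, 20, 0, 0, 7.4, 0]],
  ],
)

```text
time_s: 21.42
eef_pos: [0.6134, 0.2692, 0.0463]
eef_rot: [0.0, 0.996, 0.088, -0.004]
wrist_force: [-0.1, -0.5, -2.2]
opening: 0.185
grasp_force: 60.9
```

```bash
python3 g.py .63 .27 .0024 10.2
```

```text
[0.0169 0.0022 0.0437] [-0.0007  0.0088 -0.001 ] [0.24 0.59 1.46 0.   1.1  1.63]
```

Call:
jog_arm(
  deltas=[
    [[0, 0, 5, 0, 0.045, 0, 0], [0, 0, 8.4, 0, 0.045, 0, 0], [0, 0, 8.8, 0, 0.045, 0, 0], [0, 0, 8.8, 0, 0.045, 0, 0.45], [0, 0, 8.8, 0, 0.045, 0, 0.45], [0, 0, -4, 0, 0.045, 0, 0.45], [0, 0, -16, 0, 0.045, 0, 0.3], [0, 0, -20, 0, 0.045, 0, 0], [0, 0, -20, 0, 0.045, 0, 0]],
  ],
)

```text
time_s: 22.55
eef_pos: [0.618, 0.2704, 0.1538]
eef_rot: [-0.001, 0.996, 0.088, 0.006]
wrist_force: [-0.8, 0.4, -0.9]
opening: -0.001
grasp_force: 0.0
```

```bash
python3 g.py .5669 .0153 .1 93.4; python3 s.py k
```

```text
[-0.0958  0.2423  0.0522] [ 0.0077 -0.0115 -1.4538] [0.24 0.46 1.41 0.   1.26 1.63]
[876. 421.] [523. 376.]
```

Call:
jog_arm(
  deltas=[
    [[-4, 10, 0, 0, -0.05, -0.9, 0], [-8, 20, 0, 0, -0.05, -1.8, 0], [-12, 30, 0, 0, -0.05, -2.7, 0], [-16, 40, 0, 0, -0.05, -3.6, 0], [-19.16, 48.46, 0, 0, -0.05, -4.5, 0], [-19.16, 48.46, 4, 0, -0.05, -5.4, 0], [-19.16, 48.46, 8, 0, -0.05, -6.3, 0], [-19.16, 48.46, 10.4, 0, -0.05, -7.2, 0], [-19.16, 48.46, 10.4, 0, -0.05, -7.27, 0], [-19.16, 48.46, 10.4, 0, -0.05, -7.27, 0]],
  ],
)

```text
time_s: 23.85
eef_pos: [0.5645, 0.015, 0.0969]
eef_rot: [0.001, 0.687, 0.727, -0.002]
wrist_force: [0.4, -0.7, 0.4]
opening: -0.002
grasp_force: 0.0
```

```bash
python3 g.py .5669 .0153 .051 93.4
```

```text
[0.0003 0.0025 0.0459] [-0.0007  0.0042 -0.0031] [-0.18  0.32  1.74 -0.    1.09 -0.24]
```

Call:
jog_arm(
  deltas=[
    [[0, 0.4, 5, 0, 0.02, 0, 0], [0, 0.4, 8.4, 0, 0.02, 0, 0], [0, 0.4, 9, 0, 0.02, 0, 0], [0, 0.4, 9, 0, 0.02, 0, 0]],
  ],
)

```text
time_s: 24.35
eef_pos: [0.5672, 0.0148, 0.053]
eef_rot: [0.001, 0.686, 0.728, 0.0]
wrist_force: [0.5, 0.9, 0.2]
opening: -0.0
grasp_force: 0.0
```

```bash
python3 g.py .5669 .0153 .051 93.4
```

```text
[ 0.0005 -0.0003  0.002 ] [ 0.001   0.0006 -0.0004] [-0.18  0.39  1.75 -0.    1.01 -0.24]
```

Call:
jog_arm(
  deltas=[
    [[2, 0, 0, 0, 0, 0, 0], [4, 0, 0, 0, 0, 0, 0], [6, 0, 0, 0, 0, 0, 0], [7.6, 0, 0, 0, 0, 0, 0], [8.4, 0, 0, 0, 0, 0, 0], [8.4, 0, 0, 0, 0, 0, 0]],
  ],
)

```text
time_s: 25.1
eef_pos: [0.5654, 0.056, 0.0536]
eef_rot: [0.002, 0.686, 0.728, -0.0]
wrist_force: [-0.6, -7.0, 4.9]
opening: 0.0
grasp_force: 3.6
```

Call:
jog_arm(
  deltas=[
    [[-6, 0, 0, 0, 0, 0, 0], [-10, 0, 0, 0, 0, 0, 0], [-12, 0, 0, 0, 0, 0, 0], [-14, 0, 0, 0, 0, 0, 0], [-15.8, 0, 0, 0, 0, 0, 0], [-16.6, 0, 0, 0, 0, 0, 0], [-16.6, 0, 0, 0, 0, 0, 0]],
  ],
)

```text
time_s: 25.98
eef_pos: [0.5694, -0.0247, 0.0533]
eef_rot: [-0.0, 0.686, 0.728, 0.001]
wrist_force: [-2.3, 8.2, 5.5]
opening: 0.003
grasp_force: 4.0
```

Both boards met a firm stop at 7–8 N about 33 mm out. Next is the bar.

Call:
jog_arm(
  deltas=[
    [[4, 0, 0, 0, 0, 0, 0], [8, 0, -10, 0, 0, 0.9, 0.6], [8, 0, -16, 0, 0, 1.8, 0.6], [8, 0, -16, 0, 0, 2.7, 0.6], [8, 0, -16, 0, 0, 3.6, 0.6], [8, 0, -16, 0, 0, 4.5, 0.6], [8, 0, -16, 0, 0, 5.4, 0.6], [8, 0, -16, 0, 0, 6.3, 0.6], [8, 0, -16, 0, 0, 7.2, 0.6], [8, 0, -16, 0, 0, 7.855, 0.6]],
  ],
)

```text
time_s: 27.22
eef_pos: [0.5669, 0.0146, 0.1326]
eef_rot: [0.001, 1.0, 0.027, 0.0]
wrist_force: [0.1, -0.6, -0.7]
opening: 0.599
grasp_force: 0.0
```

Call:
jog_arm(
  deltas=[
    [[0, 0, 0, 0, 0, 0, 0.6], [0, 0, 0, 0, 0, 0, 0.6]],
  ],
)

```text
time_s: 27.48
eef_pos: [0.567, 0.0142, 0.1327]
eef_rot: [0.0, 1.0, 0.031, 0.0]
wrist_force: [0.4, 0.6, -0.7]
opening: 0.599
grasp_force: 0.0
```

```bash
python3 g.py .5669 .0153 .026 3.44
python3 - <<'E'
from h import *
im,p=snap('wrist','w5.png');im2,_=snap('top','top5.png')
t=cv2.resize(im2[150:340,110:370],None,fx=1.53,fy=1.53,interpolation=cv2.INTER_CUBIC)
w=cv2.resize(im,(400,300));H=np.zeros((300,800,3),'uint8');H[:t.shape[0],:min(400,t.shape[1])]=t[:300,:400];H[:,400:]=w;cv2.imwrite('pics/v.png',H)
E
```

```text
[-1.000e-04 -1.200e-03  1.067e-01] [ 0.0007 -0.0009  0.0021] [-0.18  0.27  1.71 -0.    1.16  1.33]
```

View pics/v.png

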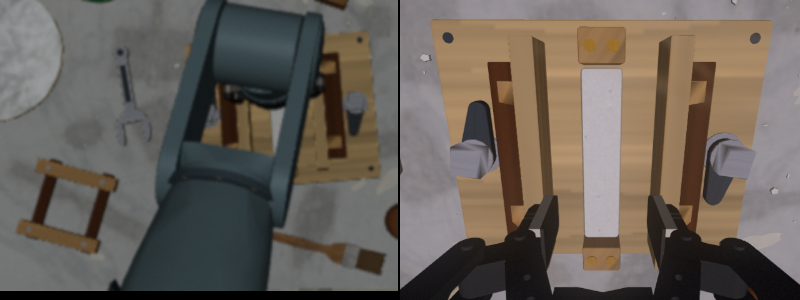

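The boards stand back against the screws, the bar is still in place, and the spanner lies flat at (125,95) in the left panel. I'll grip the bar.

Call:
jog_arm(
  deltas=[
    [[0, -0.2, 10, 0, 0, 0.01, 0.6], [0, -0.2, 18, 0, 0, 0.01, 0.6], [0, -0.2, 21.6, 0, 0, 0.01, 0.6], [0, -0.2, 22.9, 0, 0, 0.01, 0.6], [0, -0.2, 22.9, 0, 0, 0.01, 0.6], [0, -0.2, 22.9, 0, 0, 0.01, 0], [0, -0.2, 22.9, 0, 0, 0.01, 0], [0, -0.2, 22.9, 0, 0, 0.01, 0], [0, -0.2, 22.9, 0, 0, 0.01, 0]],
  ],
)

```text
time_s: 28.7
eef_pos: [0.5687, 0.0145, 0.0201]
eef_rot: [0.001, 1.0, 0.029, 0.002]
wrist_force: [-0.8, 0.4, 6.5]
opening: 0.396
grasp_force: 61.6
```

```bash
python3 - <<'E'
from h import *
p=ctrl.camera_params('top');im=cv2.imread('pics/top0.png')
# rack from initial top picture: batten pixels by colour, min-area rect of joined mask
r=im[245:325,110:200];hsv=cv2.cvtColor(r,cv2.COLOR_BGR2HSV);m=((hsv[...,1]>70)).astype('uint8')
n,l,s,c=cv2.connectedComponentsWithStats(m);k=1+np.argmax(s[1:,4]);pts=np.argwhere(l==k)[:,::-1].astype('float32')+[110,245]
b=cv2.boxPoints(cv2.minAreaRect(pts.astype('float32')));W=np.array([onz(p,u,.03)[:2] for u in b])
print(b.round(1).tolist(),W.round(4).tolist(),'c',W.mean(0).round(4),[round(float(np.linalg.norm(W[i]-W[i-1])),4) for i in range(4)],[round(float(np.degrees(np.arctan2(*(W[i]-W[i-1])[::-1]))),1) for i in range(4)])
E
```

```text
[[120.0, 301.70001220703125], [135.39999389648438, 250.3000030517578], [187.1999969482422, 265.8999938964844], [171.8000030517578, 317.20001220703125]] [[0.3777, 0.4346], [0.5008, 0.4012], [0.461, 0.2743], [0.339, 0.3091]] c [0.4196 0.3548] [0.1313, 0.1276, 0.133, 0.1269] [72.9, -15.2, -107.4, 164.1]
```

Call:
jog_arm(
  deltas=[
    [[0, 0, -2, 0, 0, 0, 0], [0, 0, -8, 0, 0, 0, 0], [0, 0, -16, 0, 0, 0, 0], [0, 0, -24, 0, 0, 0, 0], [0, 0, -30, 0, 0, 0, 0], [0, 0, -30, 0, 0, 0, 0]],
  ],
)

```text
time_s: 29.45
eef_pos: [0.5687, 0.0146, 0.1714]
eef_rot: [0.001, 1.0, 0.029, 0.003]
wrist_force: [-0.7, -0.7, -1.8]
opening: 0.396
grasp_force: 61.8
```

Call:
jog_arm(
  deltas=[
    [[-6, -8, 0, 0, 0, 0.15, 0], [-12, -16, 0, 0, 0, 0.3, 0], [-18, -26, 0, 0, 0, 0.5, 0], [-24, -36, 0, 0, 0, 0.65, 0], [-30, -46, 0, 0, 0, 0.8, 0], [-36, -56, 0, 0, 0, 1, 0], [-42, -66, 0, 0, 0, 1.15, 0], [-49.4, -76.2, 0, 0, 0, 1.335, 0], [-49.4, -76.2, 0, 0, 0, 1.335, 0], [-49.4, -76.2, 0, 0, 0, 1.335, 0]],
  ],
)

```text
time_s: 30.7
eef_pos: [0.2977, 0.3806, 0.1665]
eef_rot: [0.001, 0.995, -0.104, -0.0]
wrist_force: [0.4, -0.4, -1.3]
opening: 0.396
grasp_force: 61.8
```

```bash
python3 s.py r1
```

```text
[1486. -725.] [ 797. -496.]
```

View pics/r1.png

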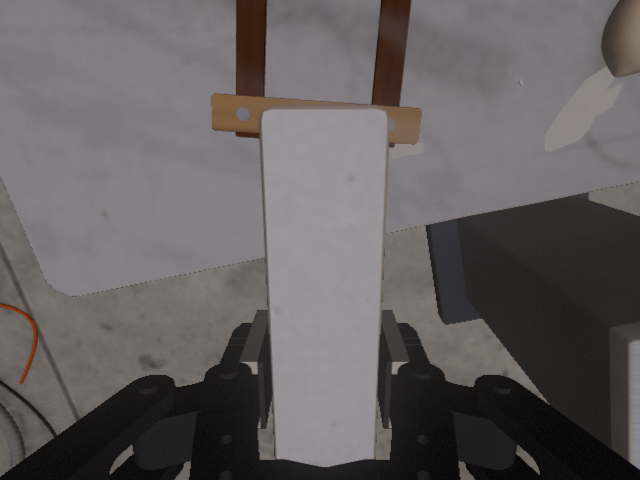

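The near batten's top face has corners at (212,94), (420,109), (418,143) and (213,130). The bar's far end is at (262–387,108), and it is held straight.

```bash
python3 - <<'E'
from h import *
import pickle
p=pickle.load(open('pics/r1.pkl','rb'))
K=[(213,130),(418,143),(212,94),(420,109)];L=np.array([(-.061,.065),(-.061,-.065),(-.039,.065),(-.039,-.065)])
W=np.array([onz(p,u,.03)[:2] for u in K]);print(W.round(4).tolist(),np.linalg.norm(W[0]-W[1]),np.linalg.norm(W[2]-W[3]),np.linalg.norm(W[0]-W[2]))
A=L-L.mean(0);B=W-W.mean(0);a=np.arctan2((A[:,0]*B[:,1]-A[:,1]*B[:,0]).sum(),(A*B).sum());R=np.array([[np.cos(a),-np.sin(a)],[np.sin(a),np.cos(a)]])
c=W.mean(0)-R@L.mean(0);print('rack',c,np.degrees(a))
tp=ctrl.camera_params('top')
print('in top',[proj(tp,np.r_[c+R@np.array(l),.03]).round() .tolist() for l in((.061,.065),(.061,-.065),(-.061,-.065),(-.061,.065))])
e=[onz(p,u,.1665+.0259) for u in((262,110),(387,110))];t=np.array([.2977,.3806])
from scipy.spatial.transform import Rotation as Ro
yaw=2*np.arctan2(-.104,.995);print('tool yaw',np.degrees(yaw))
Q=np.array([[np.cos(yaw),np.sin(yaw)],[np.sin(yaw),-np.cos(yaw)]]).T
print('bar end in tool',[(Q@(x[:2]-t)).round(4) for x in e])
E
```

```text
[[0.378, 0.4336], [0.3439, 0.3104], [0.3983, 0.4283], [0.3637, 0.3063]] 0.12787098913891445 0.1268540226647418 0.021037926585338575
rack [0.41914007 0.35622332] -15.56308564294918
in top [[135.0, 253.0], [186.0, 266.0], [172.0, 316.0], [120.0, 302.0]]
tool yaw -11.93407524678163
bar end in tool [array([ 0.0774, -0.0158]), array([0.0774, 0.0159])]
```

Call:
jog_arm(
  deltas=[
    [[6, 0, 0, 0, 0, 0, 0], [8, 0, 0, 0, 0, 0, 0], [8, 0, 0, 0, 0, 0, 0]],
  ],
)

```text
time_s: 31.12
eef_pos: [0.3388, 0.3717, 0.1676]
eef_rot: [0.0, 0.994, -0.106, 0.0]
wrist_force: [0.2, 0.4, -0.8]
opening: 0.395
grasp_force: 61.8
```

```bash
python3 s.py r2; python3 - <<'E'
from h import *
import pickle
a=cv2.imread('pics/r1.png');b=cv2.imread('pics/r2.png');p=pickle.load(open('pics/r1.pkl','rb'));p2=pickle.load(open('pics/r2.pkl','rb'))
for u in((213,130),(418,143)):
    T=a[u[1]-14:u[1]+8,u[0]-12:u[0]+12];m=cv2.matchTemplate(b[:300],T,cv2.TM_CCOEFF_NORMED);_,v,_,l=cv2.minMaxLoc(m)
    u2=(l[0]+12,l[1]+14);print(u2,round(v,2),tri([(p,u),(p2,u2)]))
E
```

```text
[1397. -556.] [ 761. -353.]
(218, 197) 0.99 (array([0.37799659, 0.43409895, 0.02821924]), [0.0, 0.0])
(413, 208) 0.94 (array([0.34383283, 0.31028996, 0.02889697]), [0.1, 0.1])
```

Rack: centre (0.419,0.356), yaw -15.6°, top at z≈0.029 by triangulation, and the top view agrees. I'll place the bar.

```bash
python3 g.py .4208 .3557 .06 -15.6
```

```text
[ 0.0843 -0.0016  0.1076] [ 0.0008 -0.0003  0.0601] [ 0.6   0.09  1.85 -0.    1.21  2.38]
```

Call:
jog_arm(
  deltas=[
    [[8, 0, 0, 0, 0, 0.3, 0], [16, -0.32, 4, 0, 0, 0.3, 0], [16.8, -0.32, 14, 0, 0, 0.3, 0], [16.8, -0.32, 20, 0, 0, 0.3, 0], [16.8, -0.32, 22, 0, 0, 0.3, 0], [16.8, -0.32, 22, 0, 0, 0.3, 0], [16.8, -0.32, 22, 0, 0, 0.3, 0]],
  ],
)

```text
time_s: 32.05
eef_pos: [0.4213, 0.3576, 0.0597]
eef_rot: [-0.001, 0.991, -0.134, 0.002]
wrist_force: [0.7, 0.6, -1.3]
opening: 0.402
grasp_force: 61.8
```

```bash
python3 g.py .4208 .3557 .0325 -15.6
```

```text
[-0.0001  0.002   0.0272] [-0.0018 -0.0033  0.0028] [ 0.49  0.35  1.79 -0.    1.    2.33]
```

To row units: 0.026 m is 5.2, 0.025 m is 5.

Call:
jog_arm(
  deltas=[
    [[0, 0.4, 2, 0, 0, 0, 0], [0, 0.4, 3.6, 0, 0, 0, 0], [0, 0.4, 4.6, 0, 0, 0, 0], [0, 0.4, 5, 0, 0, 0, 0], [0, 0.4, 5.2, 0, 0, 0, 0], [0, 0.4, 5.2, 0, 0, 0, 0]],
  ],
)

```text
time_s: 32.8
eef_pos: [0.4196, 0.3547, 0.0325]
eef_rot: [0.001, 0.991, -0.134, 0.0]
wrist_force: [-2.5, -2.2, 4.8]
opening: 0.398
grasp_force: 62.9
```

```bash
python3 g.py .4208 .3557 .0325 -15.6
```

```text
[ 0.0009 -0.0013 -0.    ] [ 0.0011 -0.0004  0.0028] [ 0.49  0.39  1.8  -0.    0.95  2.33]
```

To row units: -0.15 m is -30, -0.12 m is -24.

Call:
jog_arm(
  deltas=[
    [[0, 0, 0, 0, 0, 0, 0.5], [0, 0, 0, 0, 0, 0, 0.65], [0, 0, 0, 0, 0, 0, 0.65], [0, 0, -4, 0, 0, 0, 0.65], [0, 0, -12, 0, 0, 0, 0.65], [0, 0, -24, 0, 0, 0, 0.65], [-12, 0, -30, 0, 0, 0, 0.65], [-18, 0, -30, 0, 0, 0, 0.65], [-18, 0, -30, 0, 0, 0, 0.65]],
  ],
)

```text
time_s: 33.92
eef_pos: [0.3312, 0.3796, 0.1825]
eef_rot: [-0.0, 0.991, -0.133, 0.001]
wrist_force: [0.5, -0.1, -0.3]
opening: 0.653
grasp_force: 0.0
```

```bash
python3 - <<'E'
from h import *
import pickle
im,p=snap('wrist','end.png');tp=ctrl.camera_params('top');top,_=snap('top','endtop.png')
m=((im.min(2)>125)&(im.max(2).astype(int)-im.min(2)<40)).astype('uint8')
n,l,s,c=cv2.connectedComponentsWithStats(m)
for k in np.argsort(-s[1:,4])[:3]+1:
    r=cv2.minAreaRect(np.argwhere(l==k)[:,::-1].astype('float32'));b=cv2.boxPoints(r);W=np.array([onz(p,u,.058)[:2] for u in b])
    print(s[k].tolist(),W.round(3).tolist(),W.mean(0).round(4),[round(float(np.linalg.norm(W[i]-W[i-1])),3) for i in(1,2)],[round(float(np.degrees(np.arctan2(*(W[i]-W[i-1])[::-1]))),1) for i in(1,2)])
E
```

```text
[0, 25, 410, 312, 51062] [[0.399, 0.643], [0.499, 0.52], [0.329, 0.313], [0.183, 0.417]] [0.3527 0.4732] [0.158, 0.268] [-51.0, -129.2]
[297, 0, 59, 222, 12250] [[0.467, 0.358], [0.459, 0.327], [0.338, 0.358], [0.348, 0.393]] [0.403  0.3589] [0.032, 0.124] [-105.3, 165.9]
[400, 104, 207, 134, 9584] [[0.377, 0.32], [0.377, 0.203], [0.309, 0.19], [0.306, 0.316]] [0.3423 0.2573] [0.117, 0.069] [-89.8, -169.4]
```

The bar's near end measures (0.343,0.376) against an expected (0.342,0.378), and it lies along the rack. Handing in.

```bash
python3 -c "
from bench import ctrl
print(ctrl.hand_in())"
```

```text
the job is handed in; nothing more can be done
None
```

I handed the job in at about 34 s, with no verdict returned: I turned both screws with the spanner (about 1.45 rad by eye), pushed both boards back against them, set the bar on the rack within about 3 mm of centre, and left the spanner flat on the bench.

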